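Clear the box lid and hold it open for fitting the stay

TASK

Clear the three broken plaster offcuts off the lid of the grey flower box and put them all in the black tub. Then, with the box cleared and not before, take the lid by its brass knob, raise it and hold it still, open at 60 degrees, so that the lid stay can be screwed on: finish while still holding the knob, because the lid falls shut if let go. Do not let the lid drop, keep the tub upright, and leave the other things on the bench where they are.

Things in the scene. Friction and masses are not known exactly. Their poses are not given: they have to be found in the camera images.
- flower_box: grey painted wooden box with white plaster flowers on its lid, standing firmly on the bench (it does not slide). Carcass 220 mm (its x) by 280 mm (its y) by 70 mm high, the closed lid's flat top 90 mm above the bench. Origin under its centre on the bench, z up; the knob and the opening edge of the lid are on its -x side (towards the robot), the hinges on its +x side. The hinge line runs along its y at x = +110 mm, z = 70 mm
- lid (a joint): opening angle of the box's lid in rad: 0 closed, grows as its front edge rises, 1.047 is 60 degrees, stops at 1.8. The lid is a board 226 mm (x) by 286 mm (y) by 20 mm weighing 0.5 to 0.8 kg, free on its hinges: let go, it falls shut. The fixed plaster relief on it (about 60 mm by 200 mm, up to 20 mm proud, middle 52 mm in front of the hinge line) covers its rear part
- knob: brass knob on the front edge of the lid, a round bar 26 mm diameter and 26 mm long whose axis points forward, away from the lid's edge, on a 14 mm thick, 15 mm long neck. Origin at the middle of the 26 mm bar, 28 mm in front of the lid's edge, 254 mm from the hinge line; 80 mm above the bench when closed. Its axes turn with the lid (x towards the hinge, y along the hinge line); pinched across its y from above, it turns between the fingers as the lid rises
- tub: black plastic mortar tub, open on top, outside 240 mm (its x) by 160 mm (its y) by 85 mm high, with a rim flange to 256 by 176 mm, walls and floor 4 mm thick, 0.9 kg, loose on the bench. Origin under its centre, z up
- chip_a_mid (a point): broken lump of white plaster lying loose on the flat front part of the lid, the longest of the three offcuts: 53 x 26 mm, 22 mm high, about 30 g. This point is its centre, 11 mm above its flat underside; x along its length, y across its width (sides slope inwards a few degrees towards the top)
- chip_b_mid (a point): broken lump of white plaster lying loose on the flat front part of the lid, the stubbiest and tallest of the three offcuts: 41 x 30 mm, 26 mm high, about 30 g. This point is its centre, 13 mm above its flat underside; x along its length, y across its width (sides slope inwards a few degrees towards the top)
- chip_c_mid (a point): broken lump of white plaster lying loose on the flat front part of the lid, the flattest of the three offcuts: 47 x 24 mm, 20 mm high, about 30 g. This point is its centre, 10 mm above its flat underside; x along its length, y across its width (sides slope inwards a few degrees towards the top)
- screwdriver: wooden-handled screwdriver, 190 mm long, lying between the box and the tub; origin at the middle of its length on the bench
- brush: flat paint brush, 160 mm long, lying on the robot's side of the screwdriver; origin at the middle of its length on the bench
- sanding_block: cork sanding block, 70 x 110 x 34 mm, on the robot's side of the bench; origin under its centre
- lid_stay: unfitted brass lid stay: two flat bars, about 250 mm long, 30 mm wide, 8 mm high, on the robot's side of the bench; origin on the bench near its pivot
- spare_rose: finished spare plaster rose, round, 65 mm across and 24 mm high, on the bench beyond the box and tub (not an offcut); origin under its centre
- paint_tin: small metal paint tin, 92 mm diameter, 105 mm high, beyond the box and tub; origin under its centre
- glue: white glue bottle, 56 mm diameter, 150 mm high, beyond the box and tub; origin under its centre

How it is judged (in metres and radians):
On the way, in this order (a step that is already met when the one before it is completed fails the run):
1. all three offcuts are in the tub, the lid still shut (x of chip_a_mid in the frame of tub between -0.116 and 0.116 m and y of chip_a_mid in the frame of tub between -0.076 and 0.076 m and z of chip_a_mid in the frame of tub between 0 and 0.075 m and x of chip_b_mid in the frame of tub between -0.116 and 0.116 m and y of chip_b_mid in the frame of tub between -0.076 and 0.076 m and z of chip_b_mid in the frame of tub between 0 and 0.075 m and x of chip_c_mid in the frame of tub between -0.116 and 0.116 m and y of chip_c_mid in the frame of tub between -0.076 and 0.076 m and z of chip_c_mid in the frame of tub between 0 and 0.075 m and value of joint lid below 0.1 rad), for 0.2 s.
2. the lid is held by its knob, still, at 60 degrees (value of joint lid between 0.942 and 1.152 rad and velocity of joint lid between -0.08 and 0.08 rad/s and contact force between knob and the fingers above 1 N), for 0.3 s.
At the end, for the whole second after the job is handed in: The fingers are on the knob (over 1 N) and hold the lid still (under 0.08 rad/s) at 60 degrees, give or take 6 degrees; the centres of all three offcuts are inside the tub below its rim; the tub stands upright (within 9 degrees) (all of step 2 and x of chip_a_mid in the frame of tub between -0.116 and 0.116 m and y of chip_a_mid in the frame of tub between -0.076 and 0.076 m and z of chip_a_mid in the frame of tub between 0 and 0.075 m and x of chip_b_mid in the frame of tub between -0.116 and 0.116 m and y of chip_b_mid in the frame of tub between -0.076 and 0.076 m and z of chip_b_mid in the frame of tub between 0 and 0.075 m and x of chip_c_mid in the frame of tub between -0.116 and 0.116 m and y of chip_c_mid in the frame of tub between -0.076 and 0.076 m and z of chip_c_mid in the frame of tub between 0 and 0.075 m and angle between tub's own z axis and vertical below 0.15 rad); the arm keeps its last pose, push and grip.
It fails at once if a bystander (screwdriver, brush, sanding block, lid stay, spare rose, paint tin or glue bottle) is moved by more than 30 mm (distance of any of screwdriver, brush, sanding_block, lid_stay, spare_rose, paint_tin, glue from where it was at the start of the episode above 0.03 m).
It fails at once if the lid is raised (over 10 degrees) while an offcut is still outside the tub (value of joint lid above 0.175 rad and not (x of chip_a_mid in the frame of tub between -0.116 and 0.116 m and y of chip_a_mid in the frame of tub between -0.076 and 0.076 m and z of chip_a_mid in the frame of tub between 0 and 0.075 m and x of chip_b_mid in the frame of tub between -0.116 and 0.116 m and y of chip_b_mid in the frame of tub between -0.076 and 0.076 m and z of chip_b_mid in the frame of tub between 0 and 0.075 m and x of chip_c_mid in the frame of tub between -0.116 and 0.116 m and y of chip_c_mid in the frame of tub between -0.076 and 0.076 m and z of chip_c_mid in the frame of tub between 0 and 0.075 m)).
It fails at once if the lid is let drop (falls faster than 3 rad/s) (velocity of joint lid below -3 rad/s).
It also fails if it takes over 72 s, if anything falls off the work surface, if the arm or the gripper's body presses on something with over 40 N, if the wrist force passes 120 N, or if a joint passes its speed limit or range.

ROBOT

A 6-joint arm with a two-finger parallel gripper is mounted at the origin on the work surface. World frame = base frame: x ahead of the robot, y to its left, z up, the work surface at z = 0. Lengths are in mm, angles in rad, forces in N, time in s.
With the tool pointing down it reaches from about 400 to 825 mm from the base axis. Payload 7 kg.
Tool frame: the origin (TCP) lies at the very end of the fingers, on their centre line; the grasp point (between the pads) lies 19 mm behind it; z points along the fingers, y is the direction in which the jaws open and shut (so a half turn about z gives the same grasp; the last joint's range is limited). The gripper opens to 88 mm and grips with 3 to 60 N. Pads are 19 mm wide; open, the fingers measure 130 mm over their backs; the gripper's body (78 mm by 193 mm) begins 47 mm behind the grasp point.
Start: joints at [1.453, 0.359, 0.012, 0, -1.224, -0.288], TCP at [266.465, 620.155, 226.561] pointing down, gripper open.
Joint ranges: [-3.07, 3.07], [-1.43, 2.12], [-1.02, 1.25], [-3.03, 1.67], [-3.05, -0], [-3.03, 3.03]. Speed limits (rad/s): [2.39, 2.39, 3.01, 3.14, 3.14, 3.14].

INTERFACE

Orientations are given as a unit quaternion [x, y, z, w].
In Python, from plant import bot gives the robot as it stands. Calls block until the motion is done:
- bot.move_ptp(position, orientation): joint-space move of the TCP to a pose.
- bot.line_to(position, velocity=150, ori=None): straight line of the TCP; ori=None keeps the orientation; velocity is the mean speed in mm/s.
- bot.move_joints(angles): joint-space move.
- bot.move_gripper(opening, force=None): finger opening in mm; force is the grip in N (None keeps the last); returns when the fingers have stopped.
- bot.pause(seconds).
- bot.solve_ik(position, orientation): joint angles nearest the present ones, or None.
- bot.read_state(): the state.
- bot.camera(name): name is "side" or "top"; returns the picture (400x640x3 uint8, red, green, blue); there is no depth.
- bot.get_calibration(name): a dict with "fx", "fy", "cx", "cy" (pixels), "view" (4x4, takes a point from world to camera coordinates). Camera axes: x right, y up, looking along -z (the intrinsics and any distortion apply to the point x, -y, -z); pixel columns grow to the right and rows downward; lengths in mm; the calibration is good to about 2 mm. A picture is of the moment at which its call begins. get_calibration takes no time and is no camera call.
A pose or a line that the arm cannot do raises bot.Unreachable and nothing moves.
- bot.close_job(): hands the job in, once; it reports no verdict.
The state is a dict: "t": time; "joint_pos": joint angles; "qvel": joint speeds; "tau": joint torques, N m; "tcp_pos": TCP position; "eef_rot": TCP orientation; "contact_force": force on the tool from outside, world axes, zero at the start; "moment": the same for the moment, N m; "width": finger opening in mm.
Only numpy, scipy, OpenCV 4.12 (cv2) and the standard library are available. Lean on these libraries where they do the work, as an engineer would, in place of code of your own. Each camera call takes 0.05 s, during which the arm holds its last target.

## Working session

There is one attempt and no reset: what is moved stays moved. The work goes in short steps, each a Python script; the robot and the scene stay as the last script left them, time stands still between calls to the robot, and variables do not carry over. Pictures are saved under pics/ and viewed, and the job is handed in when it is done.

```bash
ls; mkdir -p pics; python3 - <<'E'
from plant import bot
import cv2,json
s=bot.read_state();print(s)
for n in("side","top"):
    im=bot.camera(n);cv2.imwrite(f"pics/{n}0.png",im[:,:,::-1])
    c=bot.get_calibration(n);print(n,c)
E
```

```text
pics
{'t': 0.0, 'joint_pos': array([ 1.45311269e+00,  3.59362218e-01,  1.10876132e-02, -3.73887981e-04,
       -1.22409877e+00, -2.88094256e-01]), 'qvel': array([-0.00018884,  0.00046326,  0.00242602, -0.00063088, -0.00230767,
       -0.00105251]), 'tau': array([-8.62390061e-04, -5.82715416e+01,  2.93058211e+01,  6.99693024e+00,
        6.91286419e-03, -1.59348410e-04]), 'tcp_pos': array([266.27358584, 619.73801119, 225.64687632]), 'eef_rot': array([ 9.79475395e-01, -2.01562146e-01, -1.08028047e-04,  8.00619620e-04]), 'contact_force': array([ 0.37961076, -0.66439737,  0.44927821]), 'moment': array([-0.02651492, -0.03448773, -0.03406848]), 'width': 87.76037662433316}
side {'fx': 513.8135816234076, 'fy': 513.8135816234076, 'cx': 321.6354038818131, 'cy': 199.8072347774253, 'view': array([[ 9.89009854e-01, -1.47673267e-01,  7.21907194e-03,
        -5.20718049e+02],
       [ 7.08039637e-02,  5.15927815e-01,  8.53700936e-01,
        -1.09340595e+02],
       [-1.29793327e-01, -8.43807499e-01,  5.20713546e-01,
        -1.43056269e+03],
       [ 0.00000000e+00,  0.00000000e+00,  0.00000000e+00,
         1.00000000e+00]])}
top {'fx': 381.56002765079785, 'fy': 381.56002765079785, 'cx': 316.2379026425626, 'cy': 200.94393721926537, 'view': array([[-3.16145750e-03, -9.99671130e-01,  2.54487184e-02,
        -2.66413393e+01],
       [ 9.85498404e-01,  1.20293376e-03,  1.69680430e-01,
        -5.41104451e+02],
       [-1.69655240e-01,  2.56161088e-02,  9.85170500e-01,
        -1.10062536e+03],
       [ 0.00000000e+00,  0.00000000e+00,  0.00000000e+00,
         1.00000000e+00]])}
```

View pics/side0.png

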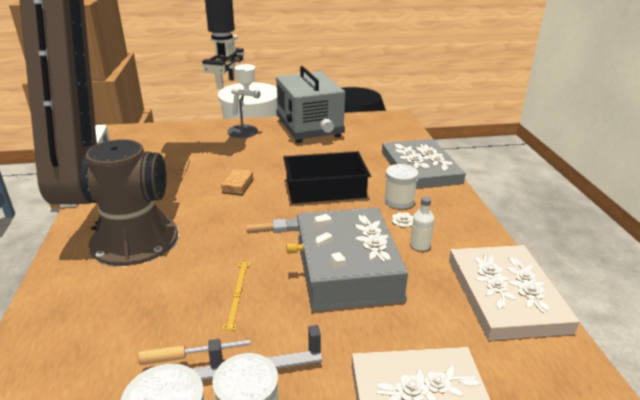

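View pics/top0.png

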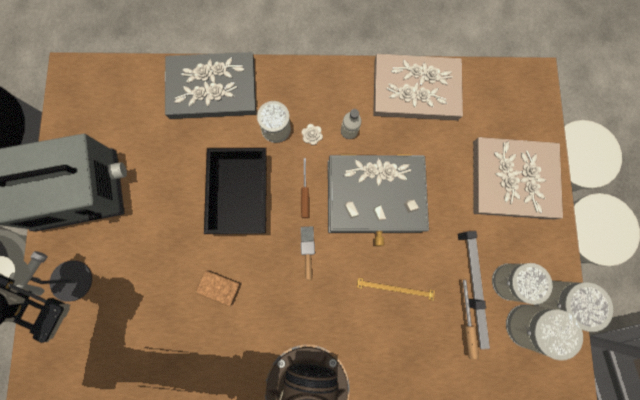

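```bash
python3 - <<'E'
import cv2
a=cv2.imread("pics/top0.png")[140:260,320:440];cv2.imwrite("pics/topz.png",cv2.resize(a,None,fx=5,fy=5,interpolation=cv2.INTER_NEAREST))
a=cv2.imread("pics/side0.png")[200:310,280:410];cv2.imwrite("pics/sidez.png",cv2.resize(a,None,fx=5,fy=5,interpolation=cv2.INTER_NEAREST))
E
```

```text
(no output)
```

View pics/topz.png

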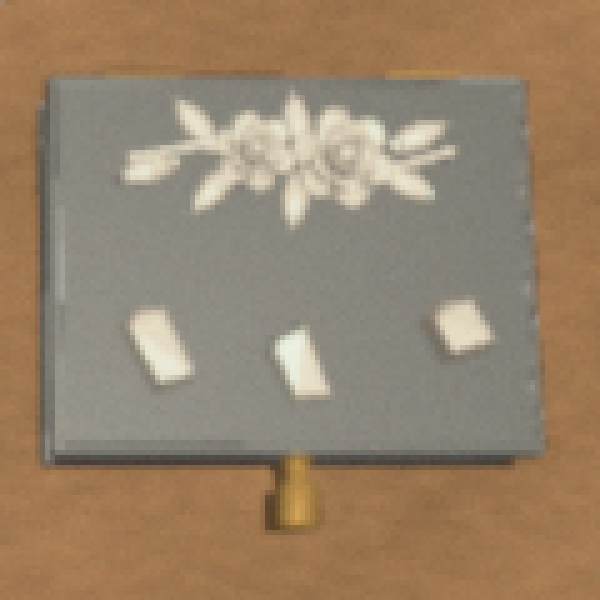

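View pics/sidez.png

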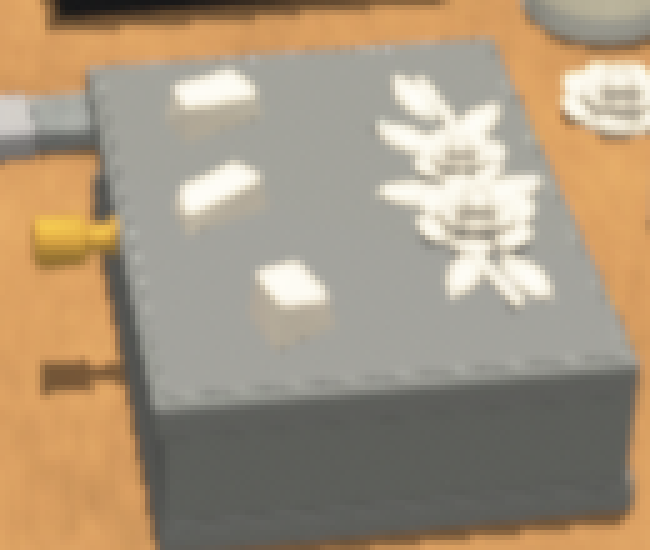

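```bash
cat > h.py <<'E'
import numpy as np,cv2
from scipy.spatial.transform import Rotation as R
def cam(c):
    K=np.array([[c['fx'],0,c['cx']],[0,c['fy'],c['cy']],[0,0,1]]);V=c['view'];F=np.diag([1.,-1,-1])
    return K,F@V[:3,:3],F@V[:3,3]
def ray(c,uv):
    K,r,t=cam(c);d=r.T@np.linalg.solve(K,[uv[0],uv[1],1]);return -r.T@t,d/np.linalg.norm(d)
def plane(c,uv,z):
    o,d=ray(c,uv);return o+d*(z-o[2])/d[2]
def tri(c1,u1,c2,u2):
    o1,d1=ray(c1,u1);o2,d2=ray(c2,u2)
    s=np.linalg.lstsq(np.c_[d1,-d2],o2-o1,rcond=None)[0]
    a=o1+s[0]*d1;b=o2+s[1]*d2;return (a+b)/2,np.linalg.norm(a-b)
def proj(c,p):
    K,r,t=cam(c);q=K@(r@np.asarray(p,float)+t);return q[:2]/q[2]
def down(yaw): # tool down, jaw (tool y) axis at world angle yaw
    y=np.array([np.cos(yaw),np.sin(yaw),0]);z=np.array([0,0,-1.]);x=np.cross(y,z)
    return R.from_matrix(np.c_[x,y,z]).as_quat()
E
python3 - <<'E'
from h import *
from plant import bot
ct,cs=bot.get_calibration("top"),bot.get_calibration("side")
T=cv2.imread("pics/top0.png");S=cv2.imread("pics/side0.png")
def blobs(im,roi,lo,sat):
    x0,y0,x1,y1=roi;h=cv2.cvtColor(im,cv2.COLOR_BGR2HSV)
    m=((h[...,2]>lo)&(h[...,1]<sat)).astype(np.uint8);k=np.zeros_like(m);k[y0:y1,x0:x1]=m[y0:y1,x0:x1]
    n,l,s,c=cv2.connectedComponentsWithStats(k)
    return [(c[i],s[i][4],cv2.minAreaRect(np.argwhere(l==i)[:,::-1].astype(np.float32))) for i in range(1,n) if s[i][4]>15]
bt=blobs(T,(335,195,425,222),175,90);bs=blobs(S,(305,210,350,270),225,90)
for b in bt:print('t',b)
for b in bs:print('s',b)
bt.sort(key=lambda b:b[0][0]);bs.sort(key=lambda b:b[0][1])
for a,b in zip(bt,bs):
    p,e=tri(ct,a[0],cs,b[0]);q=plane(ct,a[0],112)
    cor=np.array([plane(ct,u,112)[:2] for u in cv2.boxPoints(a[2])])
    e1=cor[1]-cor[0];e2=cor[2]-cor[1];L=e1 if np.linalg.norm(e1)>np.linalg.norm(e2) else e2
    print(p.round(1),e.round(2),'plane',q.round(1),np.linalg.norm(e1),np.linalg.norm(e2),'long axis',np.degrees(np.arctan2(L[1],L[0])))
for n,im,roi,c in(('t',T,(365,228,390,250),ct),('s',S,(280,235,308,260),cs)):
    h=cv2.cvtColor(im,cv2.COLOR_BGR2HSV);x0,y0,x1,y1=roi
    print(n);print(h[y0:y1:2,x0:x1,1]) 
E
```

```text
t (array([412.05063291, 204.69620253]), np.int32(79), ((412.10003662109375, 204.7000274658203), (9.391485214233398, 8.497057914733887), 63.43495178222656))
t (array([351.71551724, 208.70689655]), np.int32(116), ((351.6000061035156, 208.7000274658203), (15.205260276794434, 7.602630138397217), 63.43495178222656))
t (array([379.74468085, 212.28723404]), np.int32(94), ((379.58221435546875, 212.7191925048828), (13.693815231323242, 7.373592853546143), 69.44395446777344))
s (array([322.52564103, 217.44871795]), np.int32(78), ((322.4615478515625, 217.30770874023438), (5.88348388671875, 14.904828071594238), 78.69007110595703))
s (array([322.65060241, 237.03614458]), np.int32(83), ((323.1000061035156, 236.70004272460938), (5.81377649307251, 15.652474403381348), 63.43495178222656))
s (array([337.87179487, 256.51282051]), np.int32(78), ((338.0, 256.5), (7.0, 12.0), 90.0))
[ 508.7 -126.3  108.5] 1.01 plane [ 507.6 -125.8  112. ] 21.84024264098651 43.1425804251331 long axis -154.57917640088286
[ 498.  -206.6  104.3] 1.13 plane [ 497.5 -205.2  112. ] 21.253612187187002 38.73049727899182 long axis -
[... 2124 characters left out ...]
139 140 140 140 140 143 150 167 175 174 176 175 175 175 176 176 175 172
  169 166 167 163 157 100  29  12  10  10]
 [140 140 141 140 141 142 148 162 172 173 171 171 172 171 170 171 164 150
  145 140 124  78  74  55  18  10  11  10]
 [139 140 140 141 140 140 142 146 149 152 150 148 147 147 145 146 144 142
  141 139 127  64  18   9  10  11  11  10]
 [140 140 140 140 140 141 140 142 141 141 140 141 140 140 140 140 140 140
  140 140 136 100  34   9  11  10  10  11]
 [140 140 141 139 140 140 140 141 140 140 141 140 139 140 140 140 140 140
  140 140 138 119  52  12   9  12  11  10]
 [140 139 140 140 139 139 140 139 140 140 140 140 140 141 140 139 139 140
  140 140 141 132  78  21   9  11  12  10]]
```

```bash
python3 - <<'E'
from h import *
from plant import bot
ct,cs=bot.get_calibration("top"),bot.get_calibration("side")
T=cv2.imread("pics/top0.png");S=cv2.imread("pics/side0.png")
t=np.array([(50,78),(525,78),(543,453),(45,455)])/5+[319.5,139.5]
s=np.array([(495,40),(635,368),(157,410),(92,70)])/5+[279.5,199.5]
P=[]
for a,b in zip(t,s):
    p,e=tri(ct,a,cs,b);P.append(p);print('lid',p.round(1),e.round(1),'top@90',plane(ct,a,90).round(1),'side@90',plane(cs,b,90).round(1))
P=np.array(P);print('sizes',[np.linalg.norm(P[i]-P[(i+1)%4]).round(1) for i in range(4)])
# knob bar
h=cv2.cvtColor(S,cv2.COLOR_BGR2HSV);m=np.zeros(h.shape[:2],np.uint8);m[238:256,284:299]=(h[238:256,284:299,1]>152);ys,xs=np.nonzero(m);us=[xs.mean(),ys.mean()];print('s',us,xs.min(),xs.max(),ys.min(),ys.max())
h=cv2.cvtColor(T,cv2.COLOR_BGR2HSV);print(h[228:250,365:390,2])
# tub
cv2.imwrite("pics/tubt.png",cv2.resize(T[140:245,195:315],None,fx=5,fy=5,interpolation=cv2.INTER_NEAREST))
cv2.imwrite("pics/tubs.png",cv2.resize(S[145:215,275:380],None,fx=6,fy=6,interpolation=cv2.INTER_NEAREST))
E
```

```text
lid [673.3 -66.   86.9] 2.5 top@90 [671.1 -65.7  90. ] side@90 [673.3 -70.4  90. ]
lid [ 671.8 -349.3   87.1] 2.8 top@90 [ 672.4 -348.6   90. ] side@90 [ 669. -353.   90.]
lid [ 449.4 -348.4   87.2] 0.4 top@90 [ 448.9 -347.5   90. ] side@90 [ 449.2 -351.6   90. ]
lid [450.1 -61.2  84. ] 3.1 top@90 [448.  -60.8  90. ] side@90 [450.8 -70.3  90. ]
sizes [np.float64(283.3), np.float64(222.4), np.float64(287.2), np.float64(223.3)]
s [np.float64(291.97435897435895), np.float64(247.35042735042734)] 286 298 243 252
[[125 125 123 129 137 140 139 139 138 136 139 139 139 137 134 137 138 134
  138 136 138 133 136 136 135]
 [126 129 127 129 136 138 139 140 137 139 136 139 135 140 141 137 139 137
  135 137 135 137 136 137 134]
 [113 115 116 115 116 115 114 117 117 117 117 120 127 144 150 143 133 121
  118 116 117 114 116 116 113]
 [ 78  78  81  81  78  80  78  82  85  85  92 105 124 144 155 147 132 110
   88  82  85  82  84  85  81]
 [ 74  78  75  72  76  74  78  79  75  71  77 107 138 165 182 162 139 102
   82  80  80  76  77  80  78]
 [131 130 129 130 132 129 132 135 125  90  84 103 139 174 186 
[... 1023 characters left out ...]
96  91 109 146 172 193 210 196 178 163
  148 142 156 158 159 156 156]
 [158 161 162 161 158 160 159 143  97  87 106 136 158 182 190 177 167 156
  143 143 154 155 154 153 155]
 [159 157 158 159 159 159 157 146  99  92  98 115 128 138 139 139 144 146
  144 154 158 159 153 156 158]
 [158 160 158 159 156 159 156 150 134 131 131 132 131 134 138 141 147 151
  152 159 160 158 159 160 160]
 [160 158 161 160 161 158 160 158 158 156 154 153 154 157 157 162 160 159
  160 161 158 163 159 158 158]
 [158 158 158 157 160 160 160 163 163 163 163 158 159 161 164 163 164 162
  162 161 159 156 153 156 154]
 [159 158 159 158 159 157 160 157 160 158 159 155 159 157 160 162 165 162
  159 159 156 155 151 150 153]]
```

View pics/tubt.png

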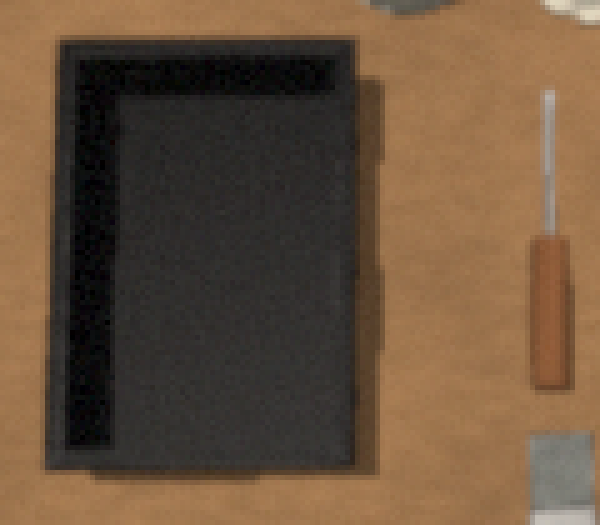

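View pics/tubs.png

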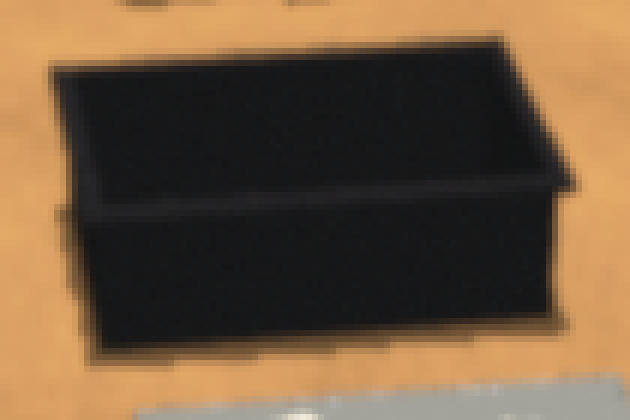

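```bash
python3 - <<'E'
from h import *
from plant import bot
ct,cs=bot.get_calibration("top"),bot.get_calibration("side")
p,e=tri(ct,(379.2,241.3),cs,(291.5,247.3));print('knob',p.round(1),e.round(1),plane(ct,(379.2,241.3),80).round(1),plane(cs,(291.5,247.3),80).round(1))
t=np.array([(60,40),(356,40),(355,469),(45,469)])/5+[194.5,139.5]
s=np.array([(502,40),(572,185),(62,210),(54,70)])/6+[274.5,144.5]
P=[]
for a,b in zip(t,s):
    p,e=tri(ct,a,cs,b);P.append(p);print('tub',p.round(1),e.round(1),'top@85',plane(ct,a,85).round(1),'side@85',plane(cs,b,85).round(1))
print(np.mean(P,0))
b=np.array([(255,265),(300,260),(328,298),(285,308)])/5+[279.5,199.5]
q=np.array([plane(cs,u,113)[:2] for u in b]);d=np.roll(q,-1,0)-q;print('B side',q.round(1),np.linalg.norm(d,axis=1),np.degrees(np.arctan2(d[:,1],d[:,0])))
b=np.array([(437,305),(475,300),(493,340),(455,353)])/5+[319.5,139.5]
q=np.array([plane(ct,u,116)[:2] for u in b]);d=np.roll(q,-1,0)-q;print('B top',q.round(1),np.linalg.norm(d,axis=1),np.degrees(np.arctan2(d[:,1],d[:,0])))
for n,u,z in(('A',(322.5,217.4),112),('C',(322.65,237),110),('B',(337.9,256.5),116)):print(n,plane(cs,u,z))
for n,u in(('tin',(272,107)),('glue',(353,115))):print(n,plane(ct,u,105))
E
```

```text
knob [ 418.7 -207.    81. ] 2.2 [ 417.7 -207.2   80. ] [ 419.9 -205.6   80. ]
tub [695.  298.4  82. ] 0.4 top@85 [694.3 297.6  85. ] side@85 [693.4 292.3  85. ]
tub [694.8 123.4  84.3] 1.1 top@85 [695.1 123.3  85. ] side@85 [693.9 121.9  85. ]
tub [436.  118.2  92.3] 7.9 top@85 [440.6 118.9  85. ] side@85 [433.  130.8  85. ]
tub [442.  295.5  81.3] 1.7 top@85 [440.8 294.5  85. ] side@85 [442.3 288.3  85. ]
[566.94356767 208.86572179  84.98301027]
B side [[ 504.4 -282.6]
 [ 525.9 -281.7]
 [ 533.5 -311.7]
 [ 512.7 -316.3]] [21.5054897  31.01878343 21.28759088 34.71766023] [   2.3557956   -75.75132172 -167.72674402  103.86732557]
B top [[ 530.7 -282.9]
 [ 533.6 -304.8]
 [ 510.6 -314. ]
 [ 503.2 -292. ]] [22.06505195 24.76784247 23.24331667 28.99230964] [ -82.41493486 -158.23157691  108.71257577   18.17359063]
A [ 508.34699119 -131.25641954  112.        ]
C [ 496.18317256 -214.49661296  110.        ]
B [ 518.11225022 -303.71623854  116.        ]
tin [813.81257582 104.80154734 105.        ]
glue [ 790.51649958 -135.84529829  105.        ]
```

```bash
cat >> h.py <<'E'
from plant import bot
def best(pos,yaw):
    s=bot.read_state()['joint_pos'];c=[]
    for y in(yaw,yaw+np.pi):
        j=bot.solve_ik(pos,down(y))
        if j is not None:c.append((np.abs(np.asarray(j)-s).max(),y,j))
    return min(c,key=lambda k:k[0])
def st(m=''):
    s=bot.read_state();print(m,round(s['t'],2),s['tcp_pos'].round(1),'F',s['contact_force'].round(1),'w',round(s['width'],1));return s
def snap(n):
    im=bot.camera(n.split('_')[0]);cv2.imwrite(f"pics/{n}.png",im[:,:,::-1]);return im
E
python3 - <<'E'
from h import *
for n,p,a in(('A',(508,-127,92.5),25),('C',(497.5,-207.5,92.5),19),('B',(519,-299.5,92.5),21)):
    print(n,best(p,np.radians(a+90)))
print(best((567,208,40),0)); print(best((419.5,-206.5,64),np.pi/2));print(best((557,-206.5,280),np.pi/2))
b=best((508,-127,150),np.radians(115))
bot.move_gripper(56,20)
bot.move_ptp((508,-127,150),down(b[1]));st()
snap('side_1')
cv2.imwrite("pics/side_1z.png",cv2.resize(cv2.imread("pics/side_1.png")[130:290,260:430],None,fx=4,fy=4,interpolation=cv2.INTER_NEAREST)[:600])
E
```

```text
A (np.float64(1.3230625138068675), np.float64(2.007128639793479), array([ 0.13003591,  0.24265862, -0.49627224,  0.        , -0.83186547,
       -1.26449992]))
C (np.float64(1.484456300839732), np.float64(1.9024088846738192), array([-0.03135788,  0.26564249, -0.46319021,  0.        , -0.84196362,
       -1.20782589]))
B (np.float64(1.650669499463302), np.float64(1.9373154697137058), array([-0.19757108,  0.35333583, -0.3299583 ,  0.        , -0.88750219,
       -1.0067061 ]))
(np.float64(0.7783249633837181), 3.141592653589793, array([ 0.67477346,  0.42229814, -0.36827919,  0.        , -0.78021901,
       -0.67477346]))
(np.float64(1.4878499216518302), 1.5707963267948966, array([-0.0347515 ,  0.19827879, -0.64611203,  0.        , -0.7264055 ,
       -1.53604482]))
(np.float64(1.4793649387772327), 1.5707963267948966, array([-0.02626652,  0.19650854, -0.08947196,  0.        , -1.28481583,
       -1.54452981]))
 3.63 [ 508.4 -126.4  150. ] F [-0.1  1.   0.1] w 56.4
```

View pics/side_1z.png

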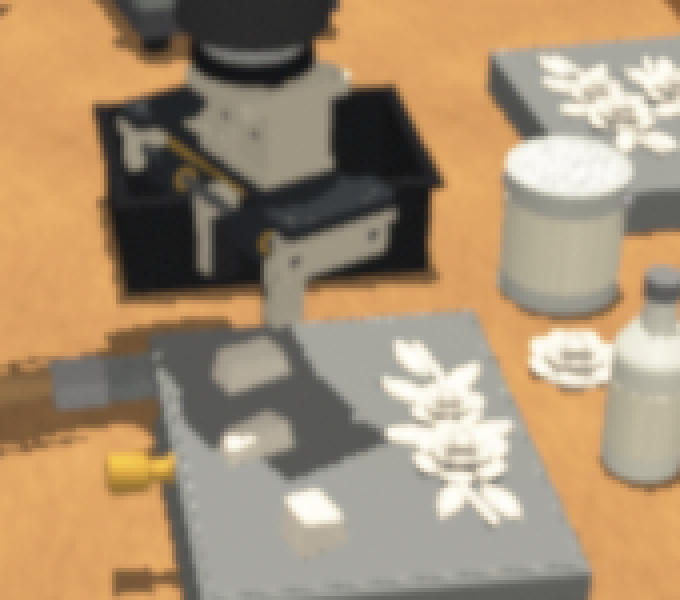

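```bash
python3 - <<'E'
from h import *
cs=bot.get_calibration("side");print(proj(cs,bot.read_state()['tcp_pos']),'seen ~321,204.5')
bot.line_to((507.6,-127.6,92.5),velocity=80);s=st('down')
bot.move_gripper(5,20);st('grip')
bot.line_to((507.6,-127.6,150),velocity=120);st('up')
snap('side_2')
cv2.imwrite("pics/side_2z.png",cv2.resize(cv2.imread("pics/side_2.png")[130:280,260:430],None,fx=4,fy=4,interpolation=cv2.INTER_NEAREST)[:600])
E
```

```text
[322.34106772 203.91468252] seen ~321,204.5
down 4.55 [ 508.  -127.6   92.9] F [ 0.6 -0.9 -0.2] w 55.8
grip 5.18 [ 507.7 -127.6   92.6] F [-0.8  0.4  1. ] w 23.5
up 5.82 [ 507.2 -127.5  149.5] F [ 0.8 -0.1 -0.6] w 23.6
```

View pics/side_2z.png

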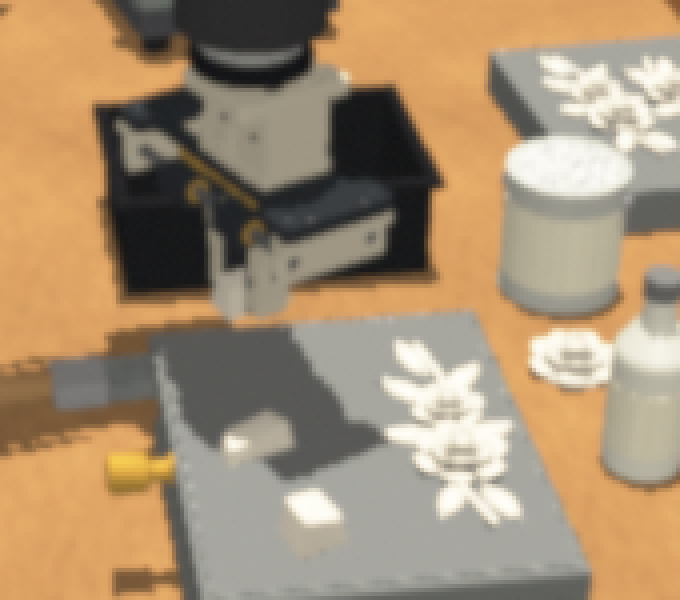

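```bash
cat >> h.py <<'E'
def drop(x,y=208):
    b=best((x,y,140),0);bot.move_ptp((x,y,140),down(b[1]))
    bot.line_to((x,y,36),velocity=140);st('low')
    bot.move_gripper(58,20);st('open');bot.line_to((x,y,140),velocity=200)
def pick(x,y,a,z=92.5,w=56,f=20):
    bot.move_gripper(w,f)
    b=best((x,y,150),np.radians(a+90));bot.move_ptp((x,y,150),down(b[1]))
    bot.line_to((x,y,z),velocity=90);st('down');bot.move_gripper(5,f);st('grip')
    bot.line_to((x,y,150),velocity=120);st('up')
E
python3 - <<'E'
from h import *
drop(620)
pick(497.5,-207.5,19)
snap('side_3')
cv2.imwrite("pics/side_3z.png",cv2.resize(cv2.imread("pics/side_3.png")[130:280,260:430],None,fx=4,fy=4,interpolation=cv2.INTER_NEAREST)[:600])
E
```

```text
low 8.09 [620.7 208.1  37. ] F [ 0.1  0.1 -0.9] w 23.7
open 8.88 [620.  208.   35.9] F [ 0.4  0.2 -0.2] w 58.5
down 12.21 [ 497.9 -207.5   92.8] F [ 0.8 -0.3 -0.1] w 55.8
grip 12.86 [ 497.5 -207.5   92.6] F [-0.7 -0.2  1.5] w 21.8
up 13.49 [ 497.1 -207.3  149.5] F [-0.3  0.5 -0.5] w 21.6
```

View pics/side_3z.png

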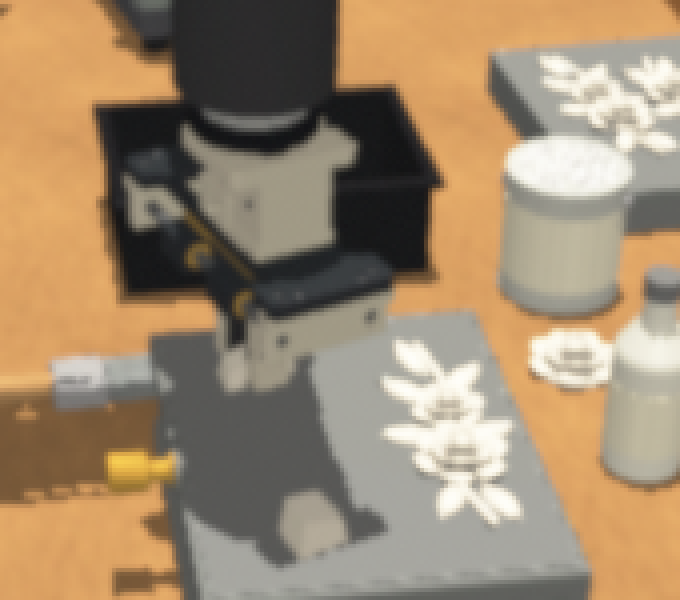

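The middle offcut is gripped and lifted. One offcut is left on the lid, at about (338,261) in the full side picture.

```bash
python3 - <<'E'
from h import *
drop(560)
pick(519,-299.5,21,w=70)
snap('side_4')
drop(500)
snap('top_5');snap('side_5')
cv2.imwrite("pics/side_4z.png",cv2.resize(cv2.imread("pics/side_4.png")[130:280,260:430],None,fx=4,fy=4,interpolation=cv2.INTER_NEAREST)[:600])
E
```

```text
low 15.98 [560.7 208.1  36.8] F [-0.   0.8 -0.5] w 21.7
open 16.79 [560. 208.  36.] F [-0.4 -0.4  0.2] w 58.1
down 20.59 [ 519.4 -299.6   92.9] F [-0.  -0.1  0.6] w 69.8
grip 21.34 [ 519.  -299.5   92.5] F [ 0.1  0.2 -0. ] w 27.7
up 21.98 [ 518.6 -299.3  149.5] F [-0.3 -0.2 -1. ] w 28.1
low 24.76 [500.6 208.1  36.6] F [ 0.1 -0.2 -0.5] w 27.8
open 25.48 [501.3 208.7  36.6] F [ 4.7 -1.  -0.5] w 57.7
```

View pics/side_4z.png

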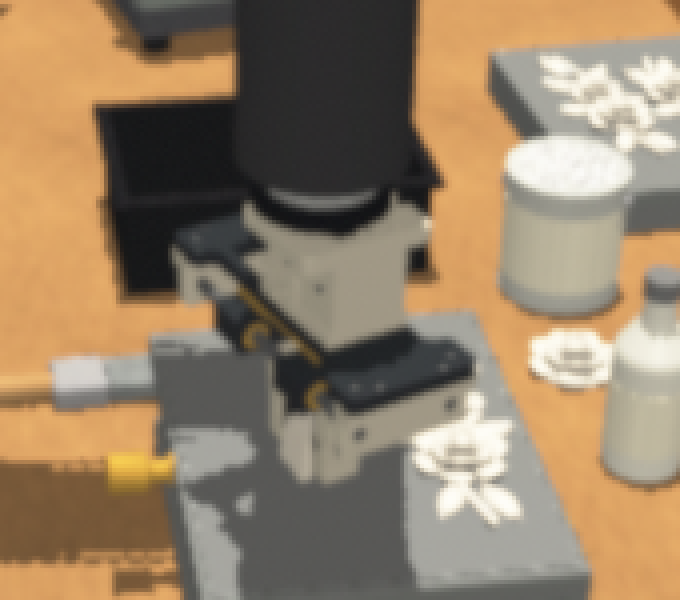

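View pics/top_5.png

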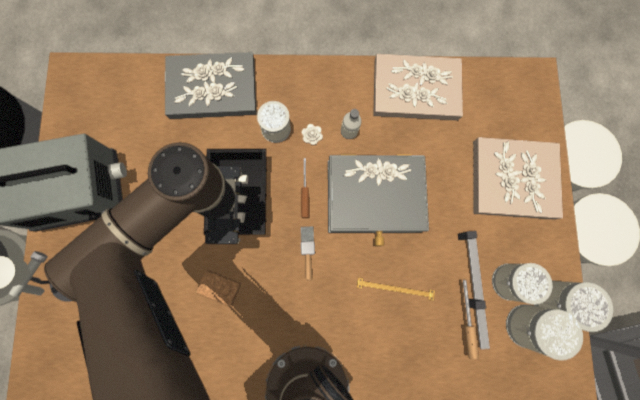

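```bash
python3 - <<'E'
from h import *
bot.move_gripper(60,30)
b=best((419.5,-206.5,140),np.pi/2);bot.move_ptp((419.5,-206.5,140),down(b[1]));st()
snap('top_6');snap('side_6')
a=cv2.resize(cv2.imread("pics/top_6.png")[135:255,195:315],None,fx=4,fy=4,interpolation=cv2.INTER_NEAREST)
cv2.imwrite("pics/top_6z.png",a)
cv2.imwrite("pics/side_6z.png",cv2.resize(cv2.imread("pics/side_6.png")[130:280,260:430],None,fx=4,fy=4,interpolation=cv2.INTER_NEAREST))
cs=bot.get_calibration("side");print((proj(cs,bot.read_state()['tcp_pos'])-[260,130])*4)
E
```

```text
28.09 [ 420.1 -206.   140.1] F [-0.4 -0.5 -0.2] w 60.0
[124.04957675 389.2161324 ]
```

View pics/top_6z.png

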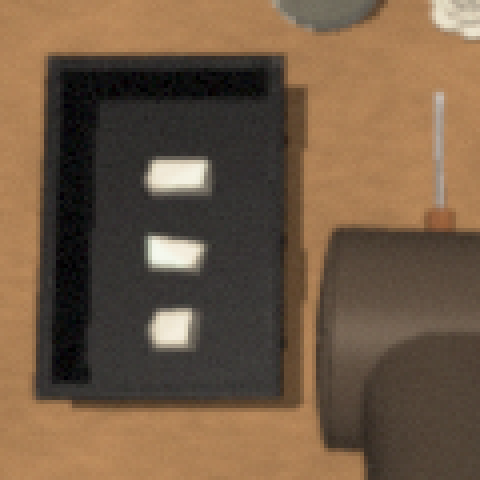

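View pics/side_6z.png

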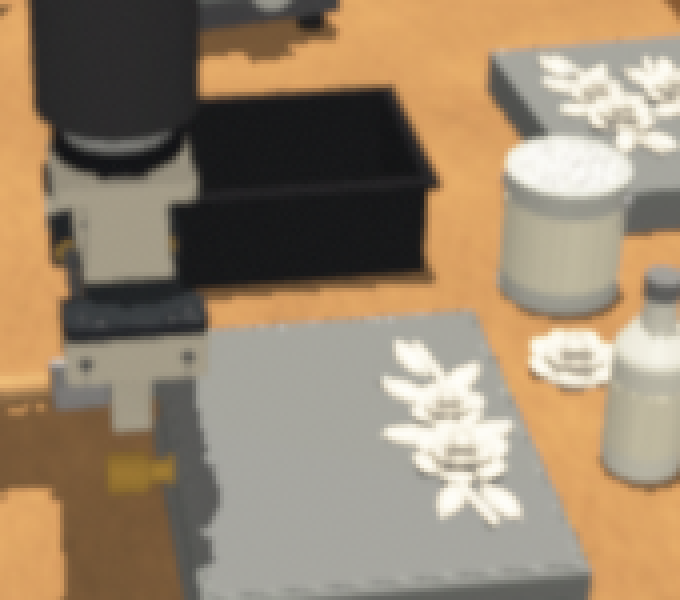

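```bash
python3 - <<'E'
from h import *
bot.line_to((419.5,-206.5,64),velocity=90);st('down')
bot.move_gripper(5,35);st('grip');bot.pause(0.3);s=st('grip');print(s['moment'])
snap('side_7')
cv2.imwrite("pics/side_7z.png",cv2.resize(cv2.imread("pics/side_7.png")[130:280,260:430],None,fx=4,fy=4,interpolation=cv2.INTER_NEAREST))
E
```

```text
down 29.18 [ 419.9 -206.5   64.4] F [ 0.3  0.1 -0.8] w 60.2
grip 29.85 [ 419.6 -208.    64.2] F [  0.7 -13.8  -3. ] w 25.0
grip 30.15 [ 419.6 -208.    64.2] F [  0.4 -14.1  -3.2] w 25.0
[-4.78271528 -0.40907975  0.05150031]
```

View pics/side_7z.png

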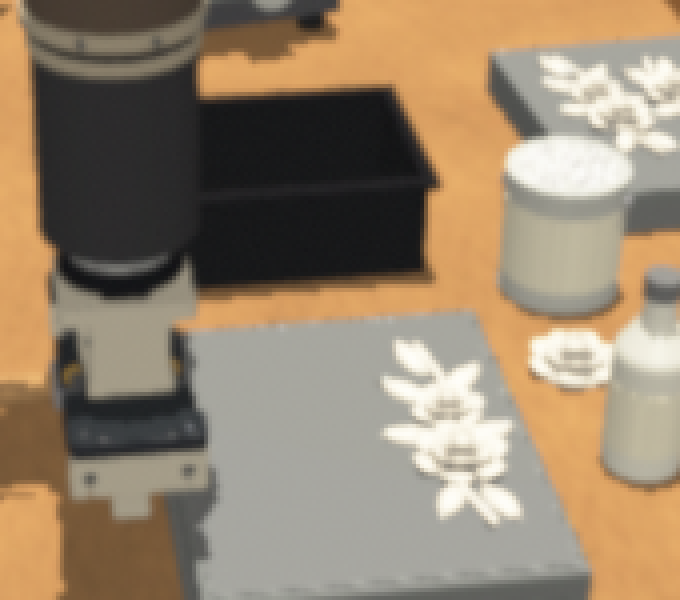

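```bash
cat >> h.py <<'E'
H=np.array([673.,70.]);
def arc(deg,y):
    t=np.radians(deg);return (H[0]-254*np.cos(t)+10*np.sin(t)+.5, y, H[1]+254*np.sin(t)+10*np.cos(t)-16)
E
python3 - <<'E'
from h import *
y=-208
bot.line_to(arc(0,y),velocity=20);st('0')
for d in (3,8):
    bot.line_to(arc(d,y),velocity=40);st(d)
E
```

```text
0 30.45 [ 419.6 -208.2   64.1] F [ 0.1 -2.   0.3] w 25.2
3 30.93 [ 420.5 -208.2   77.4] F [ 2.3 -5.  -4.5] w 24.9
8 31.64 [ 423.4 -208.1   99.1] F [ 1.  -6.2 -5.2] w 25.3
```

```bash
python3 - <<'E'
from h import *
y=-208.3
for d in (14,20,26,32):
    bot.line_to(arc(d,y),velocity=60);s=st(d)
    if abs(s['contact_force'][1])>8: y+=0.08*s['contact_force'][1]
print(y);snap('side_8')
cv2.imwrite("pics/side_8z.png",cv2.resize(cv2.imread("pics/side_8.png")[130:280,260:430],None,fx=4,fy=4,interpolation=cv2.INTER_NEAREST))
E
```

```text
14 32.23 [ 429.4 -208.2  124.9] F [ 2.3 -2.1 -5.2] w 25.3
20 32.83 [ 438.2 -208.2  150.3] F [ 1.7 -1.2 -4.4] w 25.4
26 33.42 [ 449.6 -208.2  174.4] F [-0.3 -0.1 -5.2] w 25.2
32 34.01 [ 463.5 -208.2  197.1] F [-0.4  0.6 -4.1] w 25.5
-208.3
```

View pics/side_8z.png

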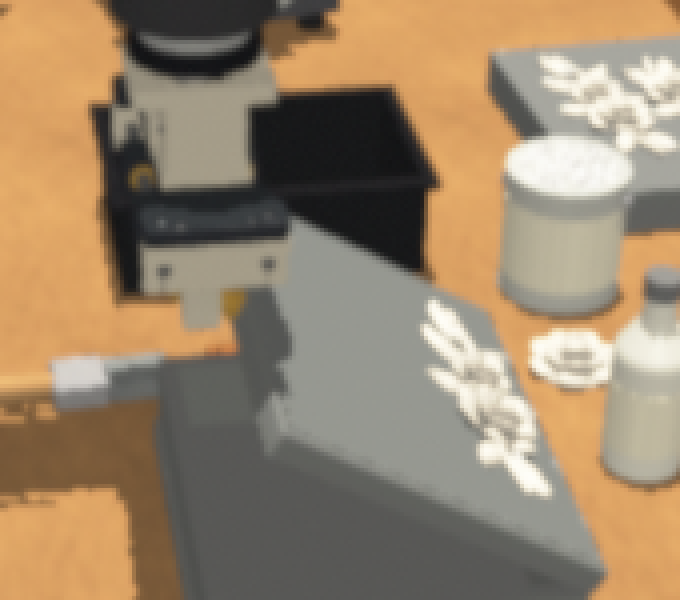

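The lid is rising with the knob held, and the forces are small. I'll carry on to 60°.

```bash
python3 - <<'E'
from h import *
y=-208.3
for d in (38,44,50,55,60):
    bot.line_to(arc(d,y),velocity=50);s=st(d)
    if abs(s['contact_force'][1])>8: y+=0.08*s['contact_force'][1]
bot.pause(0.5);st('hold');snap('side_9');snap('top_9')
cv2.imwrite("pics/side_9z.png",cv2.resize(cv2.imread("pics/side_9.png")[130:310,260:430],None,fx=3.3,fy=3.3,interpolation=cv2.INTER_NEAREST))
E
```

```text
38 34.74 [ 479.6 -208.3  218.2] F [-0.8  1.2 -4.4] w 24.9
44 35.42 [ 497.8 -208.3  237.6] F [-0.1  1.8 -4.4] w 25.0
50 36.11 [ 518.  -208.3  255. ] F [-0.4  3.1 -4.5] w 25.0
55 36.7 [ 536.2 -208.3  267.9] F [-2.2  1.9 -2.7] w 25.6
60 37.29 [ 555.3 -208.3  279.2] F [-3.2  2.4  0.2] w 25.5
hold 37.79 [ 555.1 -208.3  279. ] F [-1.5  2.4  1. ] w 25.5
```

View pics/side_9z.png

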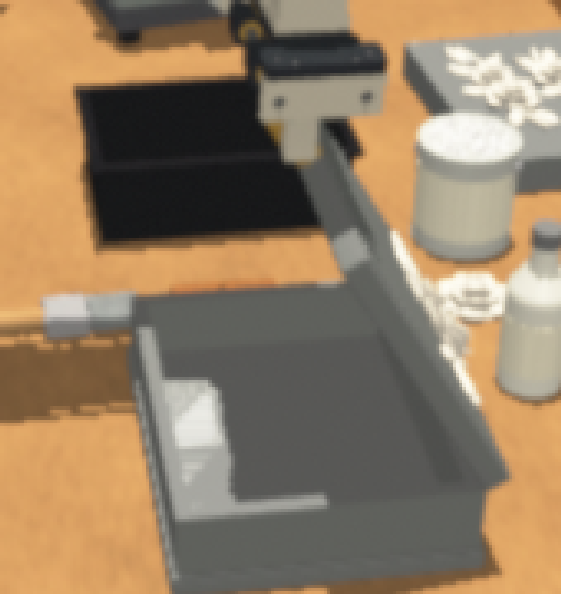

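View pics/top_9.png

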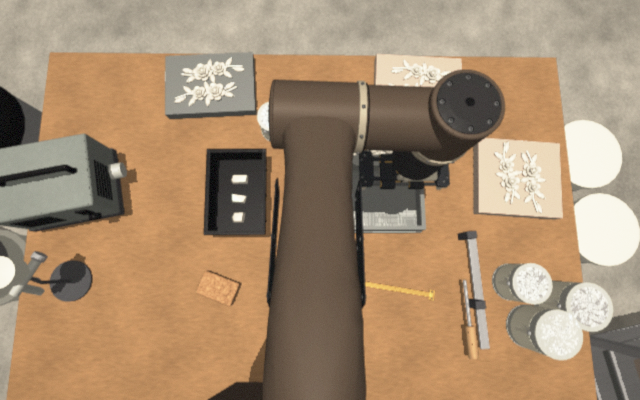

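```bash
python3 - <<'E'
from h import *
cs=bot.get_calibration("side")
for d in(54,57,60,63,66):
    t=np.radians(d);o=[]
    for a,n in((226,20),(226,0)):
        p=(673-a*np.cos(t)+n*np.sin(t),-351,70+a*np.sin(t)+n*np.cos(t));o.append(((proj(cs,p)-[259.5,129.5])*3.3).round())
    print(d,*o)
cv2.imwrite("pics/side_9y.png",cv2.resize(cv2.imread("pics/side_9.png")[180:240,330:420],None,fx=8,fy=8,interpolation=cv2.INTER_NEAREST))
E
```

```text
54 [337. 272.] [311. 289.]
57 [354. 263.] [327. 279.]
60 [371. 255.] [343. 270.]
63 [388. 247.] [359. 261.]
66 [406. 240.] [377. 253.]
```

View pics/side_9y.png

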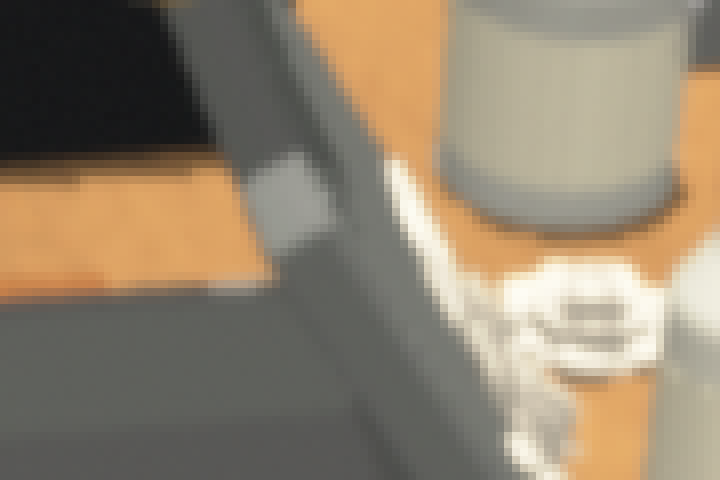

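```bash
python3 - <<'E'
from h import *
s=st();print(np.abs(s['qvel']).max());bot.close_job()
E
```

```text
37.89 [ 555.1 -208.3  279. ] F [-2.6  1.6  0.4] w 25.4
0.0015711356133794548
the job is handed in; nothing more can be done
```

I moved all three offcuts from the lid into the tub. I then took the knob, raised the lid along its arc to 60° and handed the job in at 37.9 s, still holding the knob.

**Last checks:**
- **Lid angle:** in the last side picture, both corners at the near end of the lid's front edge fall on the 60° prediction to within a pixel.
- **Grip:** the fingers are closed on the knob at 25.4 mm with the grip set to 35 N. The arm is still, with joint speeds below 0.002 rad/s.
- **Tub and offcuts:** the top picture shows all three offcuts well inside the tub, which is upright.
- **Other things on the bench:** the sanding block, lid stay, spare rose, paint tin and glue show no visible movement. The arm hid the screwdriver and brush in the last top picture, but the top picture taken just after the last offcut was dropped shows both where they started.

**Disagreements along the way:**
- **Heights:** measured across the two cameras, the lid's top came out 3–6 mm below the stated 90 mm. The heights of the offcuts above the lid still agreed with the text.
- **Knob:** it sat about 1.5 mm to the side of where I had measured it. This showed as a 14 N side force when gripping, and I removed it before lifting.
- **Third offcut:** releasing it gave a brief 4.7 N touch inside the tub, and the tub did not visibly move.

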